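Sweep the stray hardware into the tray

TASK

Clear the electronics bench: sweep the three stray metal parts (the hex nut, the round spacer and the finned heat sink) along the bench with the fingers, through the open front of the low plywood tray, until each lies wholly inside it. Push them only, do not pick them up, and leave the capacitor that stands among them and everything else on the bench standing where it is.

Things in the scene. Friction and masses are not known exactly. Their poses are not given: they have to be found in the camera images.
- tray: Fixed low plywood tray, 160 mm deep (its x), 220 mm wide (its y); origin: centre of its underside. Open front at its x = -80 mm, facing the stray parts (its -x); a full-width bevelled lip rises there from the bench (x = -96) to the 2 mm thick floor. Other sides: walls 5 mm thick, 25 mm high. Inside: x -80 to 75, y -105 to 105 mm. It stands left of the parts, its x roughly along world +y.
- nut: Loose steel hex nut lying flat, 27 mm across flats, 15 mm high, about 50 g, on the bench 170 to 270 mm in front of the tray's centre. Origin: centre of its underside.
- spacer: Loose plain round steel spacer, upright, 28 mm diameter, 18 mm high, about 60 g, on the bench in the same area. Origin: centre of its underside.
- heatsink: Loose square aluminium heat sink with four upright fins, 28 x 28 x 18 mm high, about 30 g, on the bench in the same area. Origin: centre of its underside.
- capacitor: Bystander among the parts: loose black can capacitor standing upright, 30 mm diameter, 45 mm high. It and the three parts stand in four places, mixed anew each time, about 60 mm apart across the tray's width. Leave it. Origin: centre of its underside.
- spool: Bystander: reel of solder standing on its flange beside the tray, on the side farther from the robot, 44 mm diameter, 38 mm high. Leave it. Origin: centre of its underside.
- board: Bystander: small green circuit board lying beside the tray, on the side nearer the robot, 60 x 45 mm, 12 mm high. Leave it. Origin: centre of its underside.
- pliers: Bystander: pliers with red handles, about 155 mm long, 16 mm high, lying at the right of the work. Leave them. Origin: under the pivot; x towards the jaw tips.
- screwdriver: Bystander: screwdriver with a red handle, 200 mm long, 26 mm high, lying at the right of the work. Leave it. Origin: under its middle. Its x runs from handle to tip.
- jar: Bystander: closed jar, 56 mm diameter, 60 mm high, at the far right. Leave it. Origin: centre of its underside.

How it is judged:
By the outcome, as a careful person would: the job done as asked, in the order asked, and still so for the second after the job is handed in, with the robot touching nothing.
It also fails if it takes over 64 s, if anything falls off the work surface, if the arm or the gripper's body presses on something with over 40 N, if the wrist force passes 120 N, or if a joint passes its speed limit or range.

ROBOT

A 7-joint arm with a two-finger parallel gripper is mounted at the origin on the work surface. World frame = base frame: x ahead of the robot, y to its left, z up, the work surface at z = 0. Lengths are in m, angles in degrees, forces in N, time in s.
With the tool pointing down it reaches from about 0.425 to 0.875 m from the base axis. Payload 4.7 kg.
Tool frame: the origin (TCP) lies at the very end of the fingers, on their centre line; the grasp point (between the pads) lies 19 mm behind it (env.grip_point_offset is the distance from the TCP to the grasp point, in m); z points along the fingers, y is the line along which they close (so a half turn about z gives the same grasp; the last joint's range is limited). The gripper opens to 87 mm and grips with 3 to 60 N. Pads are 19 mm wide; open, the fingers measure 117 mm over their backs; the gripper's body (75 mm by 190 mm) begins 51 mm behind the grasp point.
Start: joints at [78.1, 18.392, -4.016, 83.108, 1.295, 78.541, -3.26], TCP at [0.143, -0.634, 0.223] pointing down, gripper open.
Joint ranges: [-163.93, 163.93], [-17.29, 119.83], [-79.2, 71.16], [3.27, 140.29], [-89.18, 269.18], [5.43, 117.66], [-154.24, 154.24]. Speed limits (degrees/s): [147.25, 147.25, 180, 180, 180, 180, 180].

INTERFACE

Orientations are given as [roll, pitch, yaw] about the fixed x, y, z axes, in that order (R = Rz(yaw) Ry(pitch) Rx(roll)).
In Python, from cell import env gives the robot as it stands.
- The arm moves only by the tool jog_arm, never from a script. Its argument "motion" is a list of rows, each an object of numbers: "x", "y", "z": the shift along the tool's x, y, z in cm; "ax", "ay", "az": the turn, a rotation vector about the tool's x, y, z in degrees. In form: [{"x": .., "y": .., "z": .., "ax": .., "ay": .., "az": ..}, ...]. A call has exactly 5 rows; each row shifts and turns the commanded pose from where the row before left it, along the tool's axes as they then stand; what a row does not reach is not made up. A row lasts 1/10 s, in which the tool goes at most 50 mm and 8.59 degrees, less where a joint would pass 70% of its speed; a pose out of reach is approached as far as the arm can. A call is refused whole if a number of a shift passes 5 or a number of a turn 8.59, either way. A call with a gripper value outside its range is refused whole. "claw" is the gripper command: -1 is shut, 1 is fully open, values between are in proportion, set as the call begins (left out, the last holds). The fingers move at their own pace and stop on an object; "squeeze" is the grip in N (left out, the last holds). Time passes only in rows, so rows that do not move let the fingers close, or fill a call up. It gives the time, the measured TCP pose, the force, the opening and the grip force at its end, in the units of the state.
- env.get_obs(): the state, without advancing time (a new reading comes with each control period).
- env.read_camera(name): name is "scene" or "top"; returns the picture (480x640x3 uint8, red, green, blue); there is no depth.
- env.camera_params(name): a dict with "fx", "fy", "cx", "cy" (pixels), "extrinsics" (4x4, takes a point from world to camera coordinates). Camera axes: x right, y up, looking along -z (the intrinsics and any distortion apply to the point x, -y, -z); pixel columns grow to the right and rows downward; lengths in m; the calibration is good to about 2 mm. A picture is of the moment at which its call begins. camera_params takes no time and is no camera call.
- env.sign_off(): hands the job in; it is judged then, once.
The state is a dict: "time_s": time; "qpos": joint angles; "joint_velocities": joint speeds; "effort": joint torques, N m; "tool_pos": TCP position; "tool_rot": TCP orientation; "force": force on the tool from outside, world axes, zero at the start; "wrist_torque": the same for the moment, N m; "grip_width": finger opening in m; "grasp_force": force on a finger pad.
Only numpy, scipy, OpenCV 4.12 (cv2) and the standard library are available. Lean on these libraries where they do the work, as an engineer would, in place of code of your own. Each camera call takes 0.05 s, during which the arm holds its last target. There are 200 camera calls.

## Working session

There is one attempt and no reset: what is moved stays moved. The work goes in short steps, Python scripts to look and compute and a tool call to move; the robot and the scene stay as the last step left them, time stands still between calls to the robot, and variables do not carry over. Pictures are saved under pics/ and viewed, at most 10 in all, crops included, and the job is handed in when it is done.

Besides the shell and the picture viewer there is one more tool, called after "Request:" as name(argument=value, ...), one argument or row to a line, values as JSON. jog_arm: Moves the arm, as the interface text tells. Its arguments: {"type":"object","properties":{"motion":{"type":"array"},"claw":{"type":"number"},"squeeze":{"type":"number"}},"required":["motion"]}

```bash
mkdir -p pics; ls; python3 - <<'E'
from cell import env
import cv2
for n in("top","scene"):
    im=env.read_camera(n); cv2.imwrite(f"pics/{n}0.png",im[:,:,::-1])
    p=env.camera_params(n); print(n,p)
print(env.get_obs())
E
```

```text
pics
top {'fx': 478.8299148287672, 'fy': 478.8299148287672, 'cx': 325.5761843734466, 'cy': 239.29435545464037, 'extrinsics': array([[ 0.02892076, -0.99956272, -0.00616086, -0.0907996 ],
       [ 0.99455004,  0.02815699,  0.10038624, -0.58031814],
       [-0.10016887, -0.00903053,  0.99492947, -0.93482513],
       [ 0.        ,  0.        ,  0.        ,  1.        ]])}
scene {'fx': 544.9286899093704, 'fy': 544.9286899093704, 'cx': 322.738912585657, 'cy': 236.3977480273984, 'extrinsics': array([[-8.23067381e-01,  5.67942809e-01, -1.02613969e-03,
         5.09762715e-01],
       [-4.77197671e-01, -6.90576815e-01,  5.43494292e-01,
         2.13422836e-01],
       [ 3.07965046e-01,  4.47822095e-01,  8.39412236e-01,
        -1.14711251e+00],
       [ 0.00000000e+00,  0.00000000e+00,  0.00000000e+00,
         1.00000000e+00]])}
{'time_s': 0.1, 'qpos': array([78.09994448, 18.43577682, -4.01692014, 83.16707359,  1.29483178,
       78.5417057 , -3.26037599]), 'joint_velocities': array([-0.02406615, -0.17709505, -0.01356334, -0.22539989,  0.07226071,
       -0.09090706,  0.01040866]), 'effort': array([ 4.40413978e-04, -4.92568588e+01, -4.05253004e-01, -3.13397491e+01,
       -6.41463278e-02,  3.94744158e-02,  1.10267974e-04]), 'tool_pos': array([ 0.14284625, -0.63360225,  0.2215675 ]), 'tool_rot': array([-1.79900673e+02,  4.84925983e-03,  1.27105440e+01]), 'force': array([-0.68635274,  0.27126818,  0.61291541]), 'wrist_torque': array([-0.01666321,  0.01010812,  0.0056196 ]), 'grasp_force': 0.0, 'grip_width': 0.08702430735898325}
```

View pics/top0.png

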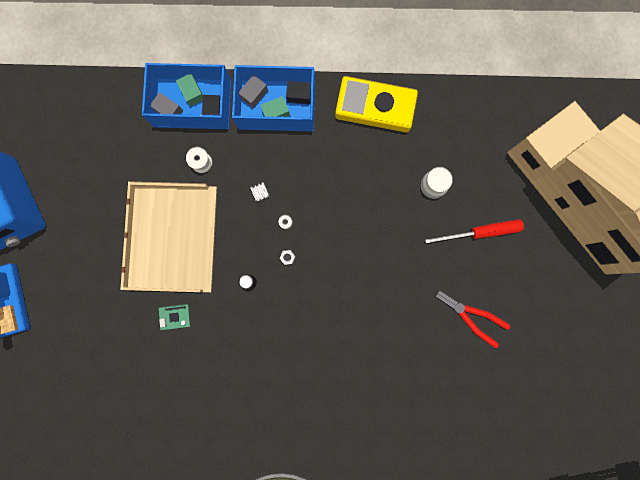

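View pics/scene0.png

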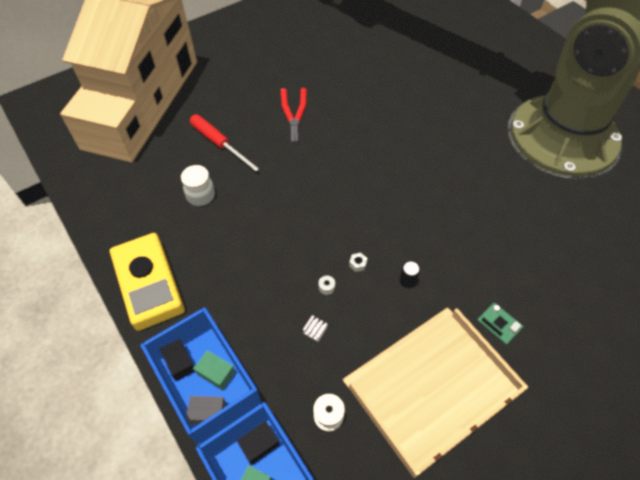

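The top view shows the heat sink at about (260,191), the spacer (285,222), the nut (287,257) and the capacitor (246,282), with the tray's front edge at about (216,187) to (212,291). In the scene view, the four parts appear at (315,328), (327,284), (358,261) and (411,270). Next I'll measure them.

```bash
cat > h.py <<'E'
import numpy as np, cv2
from cell import env
def ray(n,u,v,z):
    p=env.camera_params(n); E=p["extrinsics"]; R,t=E[:3,:3],E[:3,3]
    c=-R.T@t; d=R.T@np.array([(u-p["cx"])/p["fx"],-(v-p["cy"])/p["fy"],-1])
    return (c+d*(z-c[2])/d[2])[:2]
def blobs(im,rois,thr=110):
    g=im.min(axis=2); out={}
    for k,(u,v,r) in rois.items():
        m=(g[v-r:v+r,u-r:u+r]>thr).astype(np.uint8)
        c=max(cv2.findContours(m,cv2.RETR_EXTERNAL,cv2.CHAIN_APPROX_NONE)[0],key=cv2.contourArea)
        (x,y),(w,h),a=cv2.minAreaRect(c); M=cv2.moments(c)
        out[k]=(u-r+M["m10"]/M["m00"],v-r+M["m01"]/M["m00"],w,h,a)
    return out
E
python3 - <<'E'
from h import *
np.set_printoptions(precision=4,suppress=True)
R={"top":dict(heatsink=(260,191,16),spacer=(285,222,14),nut=(287,257,14),cap=(246,282,14)),
"scene":dict(heatsink=(315,328,18),spacer=(327,284,14),nut=(358,261,14),cap=(411,269,14))}
H=dict(heatsink=.014,spacer=.014,nut=.012,cap=.045)
for n in R:
    im=cv2.imread(f"pics/{n}0.png")
    for k,b in blobs(im,R[n]).items(): print(n,k,np.array(b),ray(n,b[0],b[1],H[k]))
for nm,u,v,z in [("front far",216,186,.025),("front near",212,292,.002),("back far",129,182,.025),("back near",121,291,.025),("front far floor",216,188,.002),
 ("binL",313,130,.05),("bin far",230,130,.05),("meterL",338,122,.04),("spool",198,158,.038),("board",174,317,.012)]: print(nm,ray("top",u,v,z))
a=cv2.imread("pics/top0.png")[165:305,110:310]; cv2.imwrite("pics/c1.png",cv2.resize(a,None,fx=4,fy=4,interpolation=cv2.INTER_CUBIC))
E
```

```text
top heatsink [259.3102 191.6756  15.9698  14.4842  68.1986] [0.6792 0.0657]
top spacer [284.7895 221.3905  13.      13.      90.    ] [0.6187 0.0107]
top nut [286.835  256.8516  14.      14.      90.    ] [0.5461 0.004 ]
top cap [245.2897 281.2799  12.0208  12.7279  45.    ] [0.4938 0.0809]
scene heatsink [314.3552 327.7634  19.716   20.988   32.0054] [0.6819 0.0664]
scene spacer [326.2826 283.569   17.3925  17.0763  71.565 ] [0.6189 0.0102]
scene nut [357.7961 260.6473  16.9706  16.9706  45.    ] [0.5461 0.0035]
scene cap [410.8217 267.77    14.8492  14.1421  45.    ] [0.4936 0.0802]
front far [0.6863 0.1532]
front near [0.4703 0.1556]
back far [0.6897 0.3323]
back near [0.4673 0.3328]
front far floor [0.6868 0.1587]
binL [ 0.8011 -0.0426]
bin far [0.7966 0.1248]
meterL [ 0.8226 -0.0926]
spool [0.7404 0.1897]
board [0.4181 0.2274]
```

View pics/c1.png

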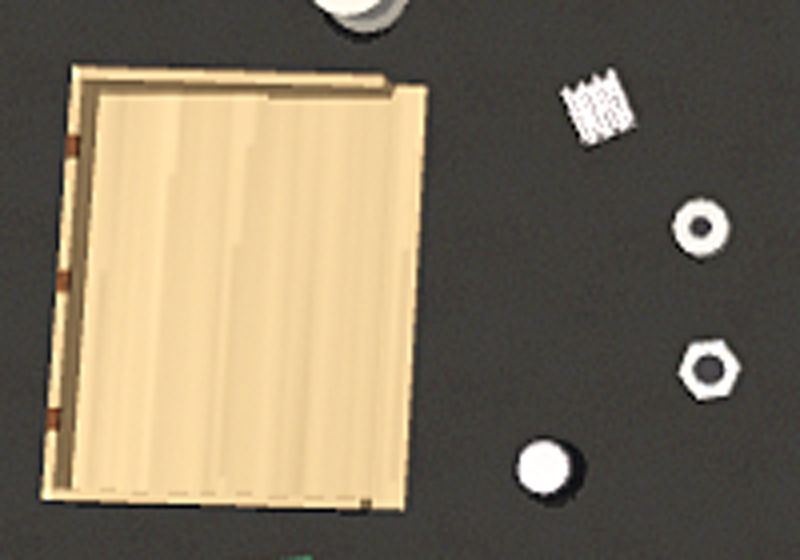

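```bash
python3 - <<'E'
from h import *
np.set_printoptions(precision=4,suppress=True)
for nm,x,y,z in [("lipfar",428,87,0),("lipnear",404,510,0),("backfar",73,66,.025),("backnear",42,500,.025),("wallfrontfar",388,75,.025)]:
    print(nm,ray("top",110+x/4,165+y/4,z))
hs=[(560,92),(610,68),(635,125),(588,147)]
P=[ray("top",110+x/4,165+y/4,.018) for x,y in hs]; print("hs",np.array(P),np.mean(P,0))
p=env.camera_params("top"); E=p["extrinsics"]; print("cam",-E[:3,:3].T@E[:3,3])
a=cv2.imread("pics/top0.png")[55:145,135:335]; b=cv2.imread("pics/scene0.png")[310:480,130:310]
cv2.imwrite("pics/c2.png",cv2.resize(a,None,fx=4,fy=4)); 
E
```

```text
lipfar [0.69   0.1572]
lipnear [0.4692 0.1581]
backfar [0.6907 0.3339]
backnear [0.4693 0.3339]
wallfrontfar [0.6905 0.1719]
hs [[0.6855 0.0846]
 [0.6988 0.0594]
 [0.6694 0.0453]
 [0.6573 0.069 ]] [0.6777 0.0646]
cam [ 0.4861 -0.0829  0.9878]
```

View pics/c2.png

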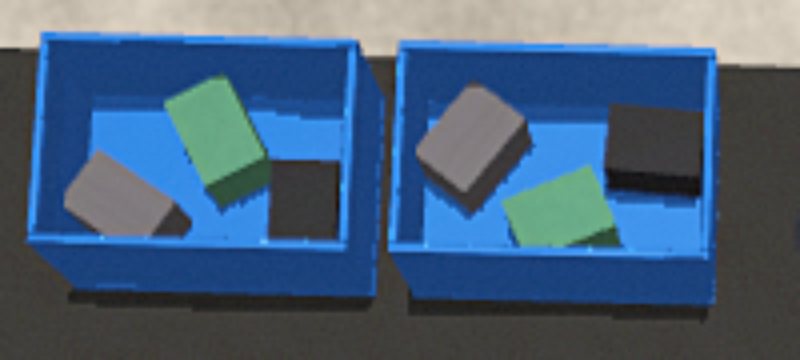

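The bins' near face is at x≈0.815 and they are about 70 mm high, so the gripper body clears them. The tray centre is about (0.580, 0.2535), with its x along +y. I'll plan the rows.

```bash
cat > plan.py <<'E'
import sys, json, numpy as np
# plan.py x y z yaw  then targets x,y,z,yaw,n ...  -> rows in tool axes (cm, deg)
def plan(cur,targets):
    cur=np.array(cur,float); k=0
    for t in targets:
        s=cur.copy(); g=np.array(t[:4]); n=int(t[4])
        for i in range(1,n+1):
            w=s+(g-s)*i/n; d=w-cur; c,q=np.cos(np.radians(cur[3])),np.sin(np.radians(cur[3]))
            r=np.round([100*(c*d[0]+q*d[1]),100*(q*d[0]-c*d[1]),-100*d[2],-d[3]],2)
            # carry the rounded command
            cur=cur+np.array([c*r[0]+q*r[1],q*r[0]-c*r[1],-r[2],0])/100+np.array([0,0,0,-r[3]])*1.0-0
            print(("\n" if k%5==0 else "")+json.dumps(dict(zip(["x","y","z","az"],r.tolist())))); k+=1
    print(cur)
a=[[float(v) for v in s.split(",")] for s in sys.argv[1:]]
plan(a[0],a[1:])
E
python3 plan.py .143,-.634,.223,12.7 .695,.028,.10,114,20
```

```text
{"x": 3.42, "y": -2.62, "z": 0.61, "az": -5.07}
{"x": 3.64, "y": -2.31, "z": 0.62, "az": -5.06}
{"x": 3.83, "y": -1.98, "z": 0.61, "az": -5.06}
{"x": 3.99, "y": -1.64, "z": 0.62, "az": -5.07}
{"x": 4.11, "y": -1.27, "z": 0.61, "az": -5.07}

{"x": 4.21, "y": -0.91, "z": 0.62, "az": -5.06}
{"x": 4.28, "y": -0.53, "z": 0.61, "az": -5.07}
{"x": 4.31, "y": -0.15, "z": 0.62, "az": -5.06}
{"x": 4.3, "y": 0.23, "z": 0.61, "az": -5.06}
{"x": 4.27, "y": 0.6, "z": 0.62, "az": -5.07}

{"x": 4.2, "y": 0.99, "z": 0.61, "az": -5.06}
{"x": 4.09, "y": 1.34, "z": 0.62, "az": -5.07}
{"x": 3.96, "y": 1.71, "z": 0.61, "az": -5.07}
{"x": 3.79, "y": 2.05, "z": 0.62, "az": -5.06}
{"x": 3.6, "y": 2.37, "z": 0.61, "az": -5.07}

{"x": 3.37, "y": 2.68, "z": 0.62, "az": -5.06}
{"x": 3.12, "y": 2.97, "z": 0.61, "az": -5.07}
{"x": 2.85, "y": 3.24, "z": 0.62, "az": -5.06}
{"x": 2.55, "y": 3.47, "z": 0.61, "az": -5.07}
{"x": 2.24, "y": 3.69, "z": 0.62, "az": -5.06}
[6.95025194e-01 2.80493877e-02 1.00000000e-01 1.14000000e+02]
```

Request:
jog_arm(
  motion=[
    {"x":3.4,"y":-2.6,"z":0.6,"az":-5},
    {"x":3.6,"y":-2.3,"z":0.6,"az":-5},
    {"x":3.8,"y":-2,"z":0.6,"az":-5},
    {"x":4,"y":-1.6,"z":0.6,"az":-5},
    {"x":4.1,"y":-1.3,"z":0.6,"az":-5},
  ],
  claw=-0.63,
)

```text
$.motion[0]: bad value
```

Request:
jog_arm(
  motion=[
    {"x":3.4,"y":-2.6,"z":0.6,"ax":0,"ay":0,"az":-5},
    {"x":3.6,"y":-2.3,"z":0.6,"ax":0,"ay":0,"az":-5},
    {"x":3.8,"y":-2,"z":0.6,"ax":0,"ay":0,"az":-5},
    {"x":4,"y":-1.6,"z":0.6,"ax":0,"ay":0,"az":-5},
    {"x":4.1,"y":-1.3,"z":0.6,"ax":0,"ay":0,"az":-5},
  ],
  claw=-0.63,
)

```text
time_s: 0.6
tool_pos: [0.2813, -0.4677, 0.1919]
tool_rot: [-180.0, 0.0, 37.9]
force: [0.6, 0.0, -0.2]
grip_width: 0.0552
grasp_force: 0.0
```

Request:
jog_arm(
  motion=[
    {"x":4.2,"y":-0.9,"z":0.6,"ax":0,"ay":0,"az":-5},
    {"x":4.3,"y":-0.5,"z":0.6,"ax":0,"ay":0,"az":-5},
    {"x":4.3,"y":-0.2,"z":0.6,"ax":0,"ay":0,"az":-5},
    {"x":4.3,"y":0.2,"z":0.6,"ax":0,"ay":0,"az":-5},
    {"x":4.3,"y":0.6,"z":0.6,"ax":0,"ay":0,"az":-5},
  ],
)

```text
time_s: 1.1
tool_pos: [0.4201, -0.303, 0.1621]
tool_rot: [-180.0, 0.0, 62.9]
force: [1.2, -0.7, -0.1]
grip_width: 0.0186
grasp_force: 0.0
```

Request:
jog_arm(
  motion=[
    {"x":4.2,"y":1,"z":0.6,"ax":0,"ay":0,"az":-5},
    {"x":4.1,"y":1.3,"z":0.6,"ax":0,"ay":0,"az":-5},
    {"x":4,"y":1.7,"z":0.6,"ax":0,"ay":0,"az":-5},
    {"x":3.8,"y":2,"z":0.6,"ax":0,"ay":0,"az":-5},
    {"x":3.6,"y":2.4,"z":0.6,"ax":0,"ay":0,"az":-5},
  ],
)

```text
time_s: 1.6
tool_pos: [0.56, -0.1388, 0.1321]
tool_rot: [-180.0, 0.0, 87.9]
force: [0.1, -0.5, -0.4]
grip_width: 0.0161
grasp_force: 0.0
```

Next I'll plan from here to above the heat sink's start, then down and the push.

```bash
python3 plan.py .56,-.1385,.1325,87.9 .695,.026,.09,114,5 .695,.026,.006,114,5
```

```text
{"x": 3.39, "y": 2.58, "z": 0.85, "az": -5.22}
{"x": 3.14, "y": 2.87, "z": 0.85, "az": -5.22}
{"x": 2.86, "y": 3.15, "z": 0.85, "az": -5.22}
{"x": 2.56, "y": 3.4, "z": 0.85, "az": -5.22}
{"x": 2.25, "y": 3.61, "z": 0.85, "az": -5.22}

{"x": -0.0, "y": 0.0, "z": 1.68, "az": -0.0}
{"x": -0.0, "y": 0.0, "z": 1.68, "az": -0.0}
{"x": -0.0, "y": 0.0, "z": 1.68, "az": -0.0}
{"x": -0.0, "y": 0.0, "z": 1.68, "az": -0.0}
{"x": -0.0, "y": 0.0, "z": 1.68, "az": -0.0}
[6.94976407e-01 2.59960325e-02 6.00000000e-03 1.14000000e+02]
```

Request:
jog_arm(
  motion=[
    {"x":3.4,"y":2.6,"z":0.8,"ax":0,"ay":0,"az":-5.2},
    {"x":3.1,"y":2.9,"z":0.8,"ax":0,"ay":0,"az":-5.2},
    {"x":2.9,"y":3.1,"z":0.8,"ax":0,"ay":0,"az":-5.2},
    {"x":2.6,"y":3.4,"z":0.8,"ax":0,"ay":0,"az":-5.2},
    {"x":2.2,"y":3.6,"z":0.8,"ax":0,"ay":0,"az":-5.2},
  ],
)

```text
time_s: 2.1
tool_pos: [0.6956, 0.025, 0.0915]
tool_rot: [-179.9, -0.0, 113.9]
force: [0.5, 0.3, 1.0]
grip_width: 0.0158
grasp_force: 0.0
```

Request:
jog_arm(
  motion=[
    {"x":0,"y":0,"z":1.2,"ax":0,"ay":0,"az":0},
    {"x":0,"y":0,"z":1.7,"ax":0,"ay":0,"az":0},
    {"x":0,"y":0,"z":1.7,"ax":0,"ay":0,"az":0},
    {"x":0,"y":0,"z":1.7,"ax":0,"ay":0,"az":0},
    {"x":0,"y":0,"z":1.2,"ax":0,"ay":0,"az":0},
  ],
)

```text
time_s: 2.6
tool_pos: [0.6937, 0.0217, 0.0153]
tool_rot: [-179.9, 0.0, 113.6]
force: [0.0, -0.1, 0.4]
grip_width: 0.016
grasp_force: 0.0
```

Request:
jog_arm(
  motion=[
    {"x":0,"y":0.3,"z":0.9,"ax":0,"ay":0,"az":0},
    {"x":0.5,"y":0,"z":0,"ax":0,"ay":0,"az":0},
    {"x":0.8,"y":0,"z":0,"ax":0,"ay":0,"az":0},
    {"x":0.8,"y":0,"z":0,"ax":0,"ay":0,"az":0},
    {"x":1,"y":0,"z":0,"ax":0,"ay":0,"az":0},
  ],
)

```text
time_s: 3.1
tool_pos: [0.6855, 0.0544, 0.0095]
tool_rot: [179.9, 0.0, 113.7]
force: [0.5, -0.1, -0.5]
grip_width: 0.0159
grasp_force: 0.1
```

Request:
jog_arm(
  motion=[
    {"x":1.3,"y":0,"z":0,"ax":0,"ay":0,"az":0},
    {"x":1.5,"y":0,"z":0,"ax":0,"ay":0,"az":0},
    {"x":1.5,"y":0,"z":0,"ax":0,"ay":0,"az":0},
    {"x":1.5,"y":0,"z":0,"ax":0,"ay":0,"az":0},
    {"x":1.2,"y":0,"z":0,"ax":0,"ay":0,"az":0},
  ],
)

```text
time_s: 3.6
tool_pos: [0.6562, 0.1196, 0.0086]
tool_rot: [-180.0, -0.0, 113.8]
force: [0.4, -0.6, 0.2]
grip_width: 0.0158
grasp_force: 0.1
```

```bash
python3 - <<'E'
from h import *
im=env.read_camera("top")[:,:,::-1]; a=im[165:305,110:310]; cv2.imwrite("pics/c3.png",cv2.resize(a,None,fx=3,fy=3))
E
```

```text
(no output)
```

View pics/c3.png

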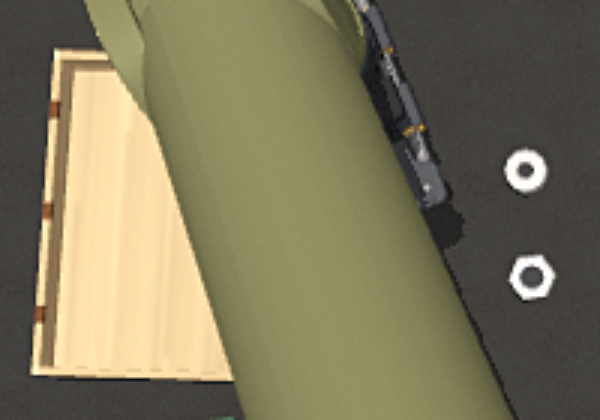

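The arm hides the heat sink here; the spacer and nut haven't moved. I'll continue the push.

Request:
jog_arm(
  motion=[
    {"x":1.3,"y":0,"z":0,"ax":0,"ay":0,"az":0},
    {"x":1.5,"y":0,"z":0,"ax":0,"ay":0,"az":0},
    {"x":1.5,"y":0,"z":0,"ax":0,"ay":0,"az":0},
    {"x":1.5,"y":0,"z":0,"ax":0,"ay":0,"az":0},
    {"x":1.5,"y":0,"z":0,"ax":0,"ay":0,"az":0},
  ],
)

```text
time_s: 4.15
tool_pos: [0.627, 0.1859, 0.0085]
tool_rot: [-180.0, -0.0, 113.7]
force: [1.0, -0.7, 0.6]
grip_width: 0.0162
grasp_force: 0.0
```

Request:
jog_arm(
  motion=[
    {"x":1.5,"y":0,"z":0,"ax":0,"ay":0,"az":0},
    {"x":1.5,"y":0,"z":0,"ax":0,"ay":0,"az":0},
    {"x":1.3,"y":0,"z":0,"ax":0,"ay":0,"az":0},
    {"x":1,"y":0,"z":0,"ax":0,"ay":0,"az":0},
    {"x":0.6,"y":0,"z":0,"ax":0,"ay":0,"az":0},
  ],
)

```text
time_s: 4.65
tool_pos: [0.6034, 0.2396, 0.0085]
tool_rot: [-180.0, -0.0, 113.8]
force: [-0.3, 0.2, 0.6]
grip_width: 0.016
grasp_force: 0.1
```

Request:
jog_arm(
  motion=[
    {"x":0.7,"y":0,"z":0,"ax":0,"ay":0,"az":0},
    {"x":0.6,"y":0,"z":0,"ax":0,"ay":0,"az":0},
    {"x":0,"y":0,"z":0,"ax":0,"ay":0,"az":0},
    {"x":-1.5,"y":0,"z":0,"ax":0,"ay":0,"az":0},
    {"x":-0.5,"y":0,"z":-3.5,"ax":0,"ay":0,"az":0},
  ],
)

```text
time_s: 5.15
tool_pos: [0.605, 0.2265, 0.0388]
tool_rot: [-179.4, 0.1, 113.6]
force: [0.5, -1.1, -0.0]
grip_width: 0.0163
grasp_force: 0.0
```

```bash
python3 plan.py .604,.238,.044,113.8 .610,.19,.09,108,1  .619,-.034,.09,90,5 .619,-.034,.007,90,5
```

```text
{"x": -4.63, "y": -1.39, "z": -4.6, "az": 5.8}
{"x": -4.32, "y": -1.21, "z": -0.0, "az": 3.6}
{"x": -4.38, "y": -0.94, "z": -0.0, "az": 3.6}
{"x": -4.44, "y": -0.66, "z": -0.0, "az": 3.6}
{"x": -4.47, "y": -0.39, "z": -0.0, "az": 3.6}

{"x": -4.48, "y": -0.1, "z": -0.0, "az": 3.6}
{"x": 0.0, "y": 0.0, "z": 1.66, "az": -0.0}
{"x": 0.0, "y": 0.0, "z": 1.66, "az": 0.0}
{"x": 0.0, "y": 0.0, "z": 1.66, "az": 0.0}
{"x": 0.0, "y": 0.0, "z": 1.66, "az": 0.0}

{"x": 0.0, "y": 0.0, "z": 1.66, "az": 0.0}
[ 6.18980665e-01 -3.40192721e-02  7.00000000e-03  9.00000000e+01]
```

```bash
python3 plan.py .605,.227,.042,113.7 .605,.227,.085,113.7,1 .619,-.038,.085,90,6 .619,-.038,.007,90,5
```

```text
{"x": 0.0, "y": 0.0, "z": -4.3, "az": -0.0}
{"x": -4.14, "y": -1.56, "z": -0.0, "az": 3.95}
{"x": -4.23, "y": -1.27, "z": -0.0, "az": 3.95}
{"x": -4.32, "y": -0.98, "z": -0.0, "az": 3.95}
{"x": -4.37, "y": -0.68, "z": -0.0, "az": 3.95}

{"x": -4.4, "y": -0.38, "z": -0.0, "az": 3.95}
{"x": -4.43, "y": -0.07, "z": -0.0, "az": 3.95}
{"x": 0.0, "y": 0.0, "z": 1.56, "az": -0.0}
{"x": 0.0, "y": 0.0, "z": 1.56, "az": -0.0}
{"x": 0.0, "y": 0.0, "z": 1.56, "az": -0.0}

{"x": 0.0, "y": 0.0, "z": 1.56, "az": -0.0}
{"x": 0.0, "y": 0.0, "z": 1.56, "az": -0.0}
[ 6.18985668e-01 -3.80310327e-02  7.00000000e-03  9.00000000e+01]
```

Request:
jog_arm(
  motion=[
    {"x":0,"y":0,"z":-4.3,"ax":0,"ay":0,"az":0},
    {"x":-4.1,"y":-1.6,"z":0,"ax":0,"ay":0,"az":3.9},
    {"x":-4.2,"y":-1.3,"z":0,"ax":0,"ay":0,"az":4},
    {"x":-4.3,"y":-1,"z":0,"ax":0,"ay":0,"az":3.9},
    {"x":-4.4,"y":-0.7,"z":0,"ax":0,"ay":0,"az":4},
  ],
)

```text
time_s: 5.65
tool_pos: [0.6153, 0.0513, 0.0867]
tool_rot: [180.0, 0.1, 97.6]
force: [1.4, 0.1, -0.6]
grip_width: 0.0164
grasp_force: 0.0
```

Request:
jog_arm(
  motion=[
    {"x":-4.4,"y":-0.4,"z":0,"ax":0,"ay":0,"az":4},
    {"x":-4.4,"y":-0.1,"z":0,"ax":0,"ay":0,"az":3.9},
    {"x":0,"y":0,"z":0,"ax":0,"ay":0,"az":0},
    {"x":0,"y":0,"z":1,"ax":0,"ay":0,"az":0},
    {"x":0,"y":0,"z":2,"ax":0,"ay":0,"az":0},
  ],
)

```text
time_s: 6.15
tool_pos: [0.6204, -0.0327, 0.0574]
tool_rot: [179.8, -0.0, 90.0]
force: [0.1, 0.8, -0.3]
grip_width: 0.0157
grasp_force: 0.0
```

Request:
jog_arm(
  motion=[
    {"x":0,"y":-0.1,"z":2,"ax":0,"ay":0,"az":0},
    {"x":0,"y":0,"z":1.6,"ax":0,"ay":0,"az":0},
    {"x":0,"y":0,"z":1.2,"ax":0,"ay":0,"az":0},
    {"x":0,"y":0,"z":0,"ax":0,"ay":0,"az":0},
    {"x":0,"y":0,"z":0,"ax":0,"ay":0,"az":0},
  ],
)

```text
time_s: 6.65
tool_pos: [0.6184, -0.0323, 0.0086]
tool_rot: [180.0, -0.0, 90.0]
force: [0.8, 0.5, 0.6]
grip_width: 0.0163
grasp_force: 0.0
```

```bash
python3 - <<'E'
from h import *
im=env.read_camera("scene")[:,:,::-1]; a=im[200:480,230:540]; cv2.imwrite("pics/c4.png",cv2.resize(a,None,fx=2,fy=2))
E
```

```text
(no output)
```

View pics/c4.png

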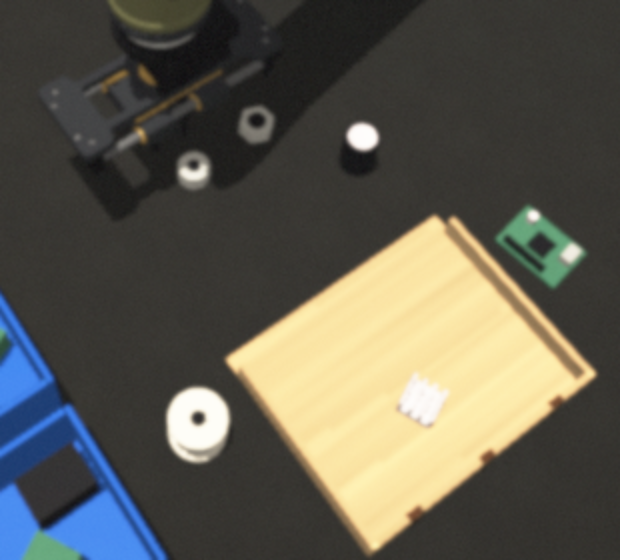

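The heat sink lies well inside the tray at about (441,400) in the full image. The spacer (326,285), nut (358,262) and capacitor (411,270) are where they were. Now I'll push the spacer.

Request:
jog_arm(
  motion=[
    {"x":0.6,"y":0,"z":0,"ax":0,"ay":0,"az":0},
    {"x":0.8,"y":0,"z":0,"ax":0,"ay":0,"az":0},
    {"x":0.8,"y":0,"z":0,"ax":0,"ay":0,"az":0},
    {"x":0.9,"y":0,"z":0,"ax":0,"ay":0,"az":0},
    {"x":1.1,"y":0,"z":0,"ax":0,"ay":0,"az":0},
  ],
)

```text
time_s: 7.2
tool_pos: [0.6183, 0.0098, 0.0088]
tool_rot: [180.0, 0.0, 90.0]
force: [-0.1, -0.8, 0.6]
grip_width: 0.016
grasp_force: 0.5
```

Request:
jog_arm(
  motion=[
    {"x":1.3,"y":0,"z":0,"ax":0,"ay":0,"az":0},
    {"x":1.4,"y":0,"z":0,"ax":0,"ay":0,"az":0},
    {"x":1.4,"y":0,"z":0,"ax":0,"ay":0,"az":0},
    {"x":1.4,"y":0,"z":0,"ax":0,"ay":0,"az":0},
    {"x":1.4,"y":0,"z":0,"ax":0,"ay":0,"az":0},
  ],
)

```text
time_s: 7.7
tool_pos: [0.618, 0.0798, 0.0085]
tool_rot: [-180.0, 0.0, 90.0]
force: [0.4, -1.6, 0.3]
grip_width: 0.0162
grasp_force: 0.7
```

Request:
jog_arm(
  motion=[
    {"x":1.4,"y":0,"z":0,"ax":0,"ay":0,"az":0},
    {"x":1.4,"y":0,"z":0,"ax":0,"ay":0,"az":0},
    {"x":1.4,"y":0,"z":0,"ax":0,"ay":0,"az":0},
    {"x":1.4,"y":0,"z":0,"ax":0,"ay":0,"az":0},
    {"x":1.4,"y":0,"z":0,"ax":0,"ay":0,"az":0},
  ],
)

```text
time_s: 8.2
tool_pos: [0.618, 0.1494, 0.0084]
tool_rot: [-180.0, 0.0, 90.0]
force: [0.2, -0.9, 1.7]
grip_width: 0.0163
grasp_force: 0.8
```

Request:
jog_arm(
  motion=[
    {"x":1.3,"y":0,"z":0,"ax":0,"ay":0,"az":0},
    {"x":1.2,"y":0,"z":0,"ax":0,"ay":0,"az":0},
    {"x":0.9,"y":0,"z":0,"ax":0,"ay":0,"az":0},
    {"x":0.6,"y":0,"z":0,"ax":0,"ay":0,"az":0},
    {"x":0.2,"y":0,"z":0,"ax":0,"ay":0,"az":0},
  ],
)

```text
time_s: 8.7
tool_pos: [0.6179, 0.1913, 0.0085]
tool_rot: [-180.0, -0.0, 90.1]
force: [-0.6, -1.4, 1.1]
grip_width: 0.0163
grasp_force: 0.8
```

Request:
jog_arm(
  motion=[
    {"x":-1,"y":0,"z":0,"ax":0,"ay":0,"az":0},
    {"x":-2,"y":0,"z":-1,"ax":0,"ay":0,"az":0},
    {"x":-2,"y":0,"z":-3.5,"ax":0,"ay":0,"az":0},
    {"x":-3,"y":-1,"z":-3.5,"ax":0,"ay":0,"az":0},
    {"x":-4,"y":-1.5,"z":0,"ax":0,"ay":0,"az":0},
  ],
)

```text
time_s: 9.2
tool_pos: [0.5966, 0.071, 0.0936]
tool_rot: [179.5, -0.1, 90.1]
force: [0.8, 0.1, -0.1]
grip_width: 0.0162
grasp_force: 0.0
```

Request:
jog_arm(
  motion=[
    {"x":-4,"y":-1.6,"z":0,"ax":0,"ay":0,"az":0},
    {"x":-4,"y":-1.6,"z":0,"ax":0,"ay":0,"az":0},
    {"x":-3.3,"y":-1.5,"z":0,"ax":0,"ay":0,"az":0},
    {"x":0,"y":0,"z":1,"ax":0,"ay":0,"az":0},
    {"x":0,"y":0,"z":2,"ax":0,"ay":0,"az":0},
  ],
)

```text
time_s: 9.7
tool_pos: [0.547, -0.0457, 0.0595]
tool_rot: [179.8, 0.1, 89.7]
force: [0.0, -0.5, 0.2]
grip_width: 0.016
grasp_force: 0.0
```

Request:
jog_arm(
  motion=[
    {"x":0,"y":0,"z":2,"ax":0,"ay":0,"az":0},
    {"x":0,"y":0,"z":1.8,"ax":0,"ay":0,"az":0},
    {"x":0,"y":0,"z":1.2,"ax":0,"ay":0,"az":0},
    {"x":0,"y":0,"z":0,"ax":0,"ay":0,"az":0},
    {"x":0,"y":0,"z":0,"ax":0,"ay":0,"az":0},
  ],
)

```text
time_s: 10.2
tool_pos: [0.5464, -0.0426, 0.0088]
tool_rot: [180.0, -0.0, 90.0]
force: [-0.4, 0.5, 0.7]
grip_width: 0.016
grasp_force: 0.0
```

```bash
python3 - <<'E'
from h import *
im=env.read_camera("scene")[:,:,::-1]; a=im[200:480,230:540]; cv2.imwrite("pics/c5.png",cv2.resize(a,None,fx=2,fy=2))
E
```

```text
(no output)
```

View pics/c5.png

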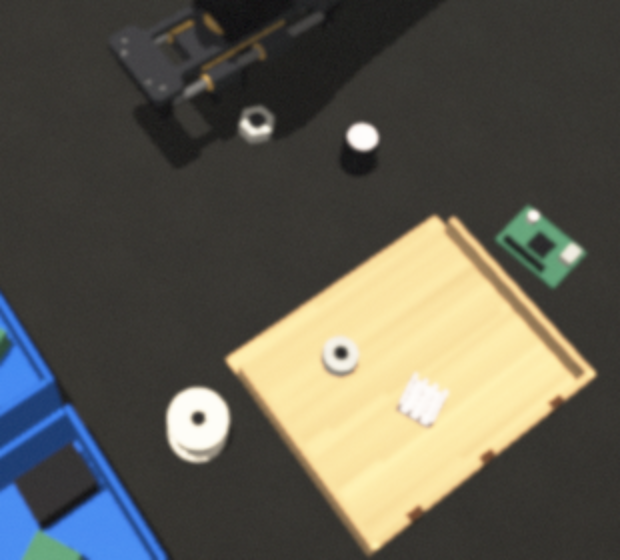

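The spacer is inside the tray at about (400,378). The nut (358,262) and capacitor (411,270) are untouched. Now I'll push the nut.

Request:
jog_arm(
  motion=[
    {"x":0.8,"y":0,"z":0,"ax":0,"ay":0,"az":0},
    {"x":1.2,"y":0,"z":0,"ax":0,"ay":0,"az":0},
    {"x":0.7,"y":0,"z":0,"ax":0,"ay":0,"az":0},
    {"x":0.9,"y":0,"z":0,"ax":0,"ay":0,"az":0},
    {"x":1.1,"y":0,"z":0,"ax":0,"ay":0,"az":0},
  ],
)

```text
time_s: 10.75
tool_pos: [0.5463, 0.0049, 0.0087]
tool_rot: [180.0, 0.0, 90.0]
force: [-0.4, -0.6, 0.5]
grip_width: 0.0158
grasp_force: 0.4
```

Request:
jog_arm(
  motion=[
    {"x":1.3,"y":0,"z":0,"ax":0,"ay":0,"az":0},
    {"x":1.4,"y":0,"z":0,"ax":0,"ay":0,"az":0},
    {"x":1.4,"y":0,"z":0,"ax":0,"ay":0,"az":0},
    {"x":1.4,"y":0,"z":0,"ax":0,"ay":0,"az":0},
    {"x":1.4,"y":0,"z":0,"ax":0,"ay":0,"az":0},
  ],
)

```text
time_s: 11.25
tool_pos: [0.546, 0.0747, 0.0085]
tool_rot: [-180.0, 0.0, 90.0]
force: [-0.0, -1.7, 0.4]
grip_width: 0.0166
grasp_force: 0.5
```

Request:
jog_arm(
  motion=[
    {"x":1.4,"y":0,"z":0,"ax":0,"ay":0,"az":0},
    {"x":1.4,"y":0,"z":0,"ax":0,"ay":0,"az":0},
    {"x":1.4,"y":0,"z":0,"ax":0,"ay":0,"az":0},
    {"x":1.4,"y":0,"z":0,"ax":0,"ay":0,"az":0},
    {"x":1.4,"y":0,"z":0,"ax":0,"ay":0,"az":0},
  ],
)

```text
time_s: 11.75
tool_pos: [0.546, 0.1444, 0.0085]
tool_rot: [-180.0, 0.0, 90.0]
force: [0.4, -0.1, 0.1]
grip_width: 0.016
grasp_force: 0.5
```

Request:
jog_arm(
  motion=[
    {"x":1.4,"y":0,"z":0,"ax":0,"ay":0,"az":0},
    {"x":1.2,"y":0,"z":0,"ax":0,"ay":0,"az":0},
    {"x":1,"y":0,"z":0,"ax":0,"ay":0,"az":0},
    {"x":0.7,"y":0,"z":0,"ax":0,"ay":0,"az":0},
    {"x":0.5,"y":0,"z":0,"ax":0,"ay":0,"az":0},
  ],
)

```text
time_s: 12.25
tool_pos: [0.546, 0.192, 0.0084]
tool_rot: [-180.0, 0.0, 90.0]
force: [-0.3, -1.3, -0.1]
grip_width: 0.016
grasp_force: 0.2
```

Next: back off, lift straight up and check.

Request:
jog_arm(
  motion=[
    {"x":-1,"y":0,"z":0,"ax":0,"ay":0,"az":0},
    {"x":-1,"y":0,"z":-1,"ax":0,"ay":0,"az":0},
    {"x":0,"y":0,"z":-4,"ax":0,"ay":0,"az":0},
    {"x":0,"y":0,"z":-4.5,"ax":0,"ay":0,"az":0},
    {"x":-4,"y":0,"z":-3,"ax":0,"ay":0,"az":0},
  ],
)

```text
time_s: 12.75
tool_pos: [0.5465, 0.1361, 0.1377]
tool_rot: [179.8, -0.3, 90.4]
force: [0.8, 0.1, 0.4]
grip_width: 0.0159
grasp_force: 0.0
```

Request:
jog_arm(
  motion=[
    {"x":-4.5,"y":0,"z":-1,"ax":0,"ay":0,"az":0},
    {"x":-4.5,"y":0,"z":0,"ax":0,"ay":0,"az":0},
    {"x":-4.5,"y":0,"z":0,"ax":0,"ay":0,"az":0},
    {"x":-4,"y":0,"z":0,"ax":0,"ay":0,"az":0},
    {"x":-2,"y":0,"z":0,"ax":0,"ay":0,"az":0},
  ],
)

```text
time_s: 13.25
tool_pos: [0.5451, -0.0708, 0.1443]
tool_rot: [180.0, 0.2, 89.5]
force: [-0.5, -0.4, 0.1]
grip_width: 0.0162
grasp_force: 0.0
```

Request:
jog_arm(
  motion=[
    {"x":-2,"y":0,"z":0,"ax":0,"ay":0,"az":0},
    {"x":-2,"y":0,"z":0,"ax":0,"ay":0,"az":0},
    {"x":-1,"y":0,"z":0,"ax":0,"ay":0,"az":0},
    {"x":0,"y":0,"z":0,"ax":0,"ay":0,"az":0},
    {"x":0,"y":0,"z":0,"ax":0,"ay":0,"az":0},
  ],
)

```text
time_s: 13.75
tool_pos: [0.546, -0.1133, 0.1438]
tool_rot: [180.0, -0.0, 90.0]
force: [-0.0, 0.2, 0.4]
grip_width: 0.0159
grasp_force: 0.0
```

```bash
python3 - <<'E'
from h import *
im=env.read_camera("top")[:,:,::-1]; a=im[130:330,110:310]; cv2.imwrite("pics/c6.png",cv2.resize(a,None,fx=3,fy=3))
E
```

```text
(no output)
```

View pics/c6.png

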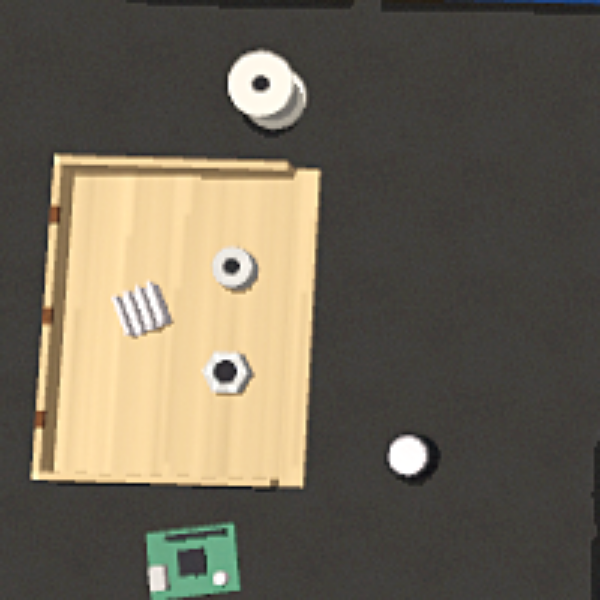

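In the top view, the heat sink (157,233), spacer (188,219) and nut (186,254) all lie inside the tray, at least 15 mm behind the lip. The capacitor (246,282), spool and board haven't moved.

```bash
python3 -c "
from cell import env
print(env.sign_off())"
```

```text
the job is handed in; nothing more can be done
None
```

The nut, spacer and heat sink were pushed wholly inside the tray, the capacitor and the other items on the bench were left where they stood, and the job was handed in at about 14 s.

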